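Open the dial padlock on the gauge chest and hold it up

TASK

The two-leaf gauge chest is fastened with a dial padlock whose first numbers are already dialled. Turn its dial to the last number (yellow line at the red pointer, resting in that click), pull the shackle fully open so that it comes out of the two hasp lugs, then take the open lock away and finish while still holding it, dial upwards and still, about 15 cm above the chest lid, with the ring gauge, bottle, aluminium profile and red bin left where they are.

Things in the scene. Friction and masses are not known exactly. Their poses are not given: they have to be found in the camera images.
- chest: Fixed wooden gauge chest, 240 x 420 x 80 mm (x, y, z). Origin: centre of its underside, on the bench; z up. Flat lid top 80 mm above the origin, two leaves that meet at a seam along the chest's x (y = 0); it stays shut. In the seam stand two steel hasp lugs side by side, together 7 mm thick (y +-3.5 mm), x -27 to 8 mm, 24 mm high above the lid, on a foot 74 mm long (x) and 4 mm high.
- lug_hole (a point): Centre of the 11 mm hole through both lugs along the chest's y axis, 10 mm above the lid (chest x -15 mm, y 0). The toe leg of the closed shackle (lock x = -15 mm) passes through it; the heel leg (lock x = +15 mm), which stays in the case, runs past beside the lugs.
- lock: Loose steel dial padlock, 0.2 kg, on its back on the chest's -y leaf, dial up. Origin: centre of the case's underside, below the dial axis; z is the dial axis (up), +y runs from case to shackle bow (at the start roughly the chest's +y, the bow over the +y leaf), x across the shackle. Case: disc 54 mm in diameter, 20 mm thick, with a flat shoulder 46 mm wide at y = 28 mm, about 2 mm from the lugs.
- dial_knob (a point): Centre of the top of the round black knob on the dial axis, 36.5 mm above the lid. The knob is 25 mm in diameter and stands 13 mm above the black dial disc (41 mm in diameter, its face 23.5 mm above the lid). Nothing near it but the lugs (24 mm high) reaches higher than the dial's face. The knob needs a firm grip to turn (30 N is ample).
- lock_dial (a joint): Dial angle (rad) about the lock's +z, counter-clockwise positive seen from above; 0 (or 6.283) = yellow line at red pointer. Turns endlessly either way, with ten click notches 0.628 rad apart that pull it in when let go nearby; a click takes about 0.025 N m. Starts at another number. The shackle is free only within about 0.15 rad of 0. Turning can swing the loose lock by 0.1 rad in its lugs.
- dial_mark (a point): Yellow line on the dial, 18 mm from the dial axis. (A second yellow line runs across the same side of the knob's top.)
- lock_pointer (a point): Red pointer on the case's shoulder, 25 mm from the dial axis on the shackle side.
- lock_shackle (a joint): How far the shackle is out of the case along the lock's +y (m): 0 shut, 0.024 fully open (a stop). Drags with 3 N, stays where left; locked it gives about 1 mm. The toe leg leaves the case at 0.008; at 0.02 or more its end is past the lugs too, if the case is still next to them, and the lock lifts straight up. The case may follow the pull until its shoulder meets the lugs, which stop it.
- shackle_grip (a point): Point midway between the two shackle legs at the height of their axes (10 mm above the lid), moving with the shackle; shut, 60 mm from the dial axis along the lock's +y, 26.5 mm past the middle of the lugs. Legs: round bars 8 mm thick along the lock's y, 38 mm over both, straight until 10 mm beyond this point. Room to pinch both from outside, along the lock's x.
- shackle_toe (a point): End of the toe leg (the leg that comes out of the case), on its axis, 10 mm above the underside of the case.
- ring_gauge: Bystander: loose dark steel ring, 60 mm in diameter, 22 mm high, lying on the -y leaf of the chest; origin at the centre of its underside.
- bottle: Bystander: loose white squeeze bottle, 64 mm in diameter, 158 mm high with its nozzle, standing on the bench beyond the +y end of the chest; origin at the centre of its underside.
- profile: Bystander: loose piece of aluminium channel, 30 x 90 x 20 mm, lying on the bench beyond the -y end of the chest; origin at the centre of its underside.
- red_bin: Bystander: loose red open bin, 100 x 150 x 60 mm, standing on the bench behind the chest (chest +x); origin at the centre of its underside.
Things that resemble listed ones, but are neither listed nor needed, are in the scene too. Of the things that look like the lock, the smaller one is meant.

How it is judged:
On the way, in this order (a step that is already met when the one before it is completed fails the run):
1. the dial rests at its last number (yellow line within about 12 degrees of the red pointer), the shackle still shut (x of dial_mark in the frame of lock between -0.0037 and 0.0037 m and y of dial_mark in the frame of lock above 0 m and value of joint lock_shackle below 0.004 m), for 0.2 s.
2. the shackle is pulled open by 18 mm or more while the lock lies on the lid (value of joint lock_shackle above 0.018 m and z of lock in the frame of chest below 0.1 m), for 0.1 s.
At the end, for the whole second after the job is handed in: The lock is held in the fingers (more than 1 N), touching nothing of the chest, its underside 100 to 220 mm above the lid and its centre within 250 mm of the chest's middle sideways, dial upwards within 25 degrees, still (under 30 mm/s), its shackle open by 18 mm or more (z of lock in the frame of chest between 0.18 and 0.3 m and horizontal distance between lock and chest below 0.25 m and angle between lock's own z axis and vertical below 0.44 rad and value of joint lock_shackle above 0.018 m and contact force between the fingers and lock above 1 N and contact force between lock and chest below 0.1 N and linear speed of lock below 0.03 m/s); the arm keeps its last pose, push and grip.
It fails at once if a bystander is moved by more than 30 mm or tipped (distance of any of ring_gauge, bottle, profile, red_bin from where it was at the start of the episode above 0.03 m or angle between bottle's own z axis and vertical above 0.4 rad).
It also fails if it takes over 70 s, if anything falls off the work surface, if the arm or the gripper's body presses on something with over 40 N, if the wrist force passes 120 N, or if a joint passes its speed limit or range.

ROBOT

A 6-joint arm with a two-finger parallel gripper is mounted at the origin on the work surface. World frame = base frame: x ahead of the robot, y to its left, z up, the work surface at z = 0. Lengths are in m, angles in rad, forces in N, time in s.
With the tool pointing down it reaches from about 0.4 to 0.825 m from the base axis. Payload 7 kg.
Tool frame: the origin (TCP) lies midway between the tips of the shut fingers; the grasp point (between the pads) lies 19 mm behind it; z points along the fingers, y is the line along which they close (so a half turn about z gives the same grasp; the last joint's range is limited). The gripper opens to 88 mm and grips with 3 to 60 N. Pads are 19 mm wide; open, the fingers measure 130 mm over their backs; the gripper's body (78 mm by 193 mm) begins 47 mm behind the grasp point.
Start: joints at [1.607, 0.359, 0.012, 0, -1.224, -0.288], TCP at [0.168, 0.654, 0.227] pointing down, gripper open.
Joint ranges: [-3.07, 3.07], [-1.43, 2.12], [-1.02, 1.25], [-3.03, 1.67], [-3.05, -0], [-3.03, 3.03]. Speed limits (rad/s): [2.39, 2.39, 3.01, 3.14, 3.14, 3.14].

INTERFACE

Orientations are given as [roll, pitch, yaw] about the fixed x, y, z axes, in that order (R = Rz(yaw) Ry(pitch) Rx(roll)).
In Python, from station import arm, grab_frame, camera_params, spot_in gives the robot as it stands.
- The arm moves only by the shell command python3 -m jog 'ROWS' [FORCE]. ROWS is JSON, a list that holds one entry, the list of rows, each a list of 7 numbers: the shift along the tool's x, y, z in mm, then the turn, a rotation vector about the tool's x, y, z in rad, then the finger opening in mm, from 0 to 87.6. In form: [[[x, y, z, wx, wy, wz, fingers], ...]]. A call has 1 to 20 rows; each row is the pose to reach, as a shift and turn from the pose commanded when the call began, along the tool's axes at that moment; what a row does not reach only later rows make up. A row lasts 1/8 s, in which the tool goes at most 62.5 mm and 10.7 degrees, less where a joint would pass 70% of its speed; a pose out of reach is approached as far as the arm can. A call with a gripper value outside its range is refused whole. The fingers move at their own pace and stop on an object; FORCE is the grip in N (left out, the last holds). Time passes only in rows, so rows that repeat a pose let the fingers close. It gives the time, the measured TCP pose, the force, the opening and the grip force at its end, in the units of the state.
- arm.get_state(): the state, without advancing time (a new reading comes with each control period).
- grab_frame(name): name is "scene" or "top"; returns (picture, depth): 420x560x3 uint8, blue, green, red; 420x560 float32, m along the optical axis (not along the pixel's ray), 0 where there is no reading.
- camera_params(name): a dict with "mtx" (3x3 intrinsics, pixels), "k1" (the pictures are not rectified: a ray, as slopes to the right and down, at radius r is drawn at 1 + k1 r^2 times it, then the intrinsics apply), "R" (3x3) and "t" (3): a world point X has camera coordinates R X + t. Camera axes: x right, y down, z forward; pixel columns grow to the right and rows downward; lengths in m; the calibration is good to about 2 mm. A picture is of the moment at which its call begins. camera_params takes no time and is no camera call.
- arm.job_done(): hands the job in; it is judged then, once.
Trained networks look in the newest picture that a camera, given by its name, has taken for a name from the list of things; names that differ only in an ending like _2 or _b are one class to them, and where a whole thing is asked for, a point or a joint stands for the part that bears it (a point fixed in the world has none). Each returns a list of dicts, best first, with "confidence" (0 to 1); they miss things now and then, are a little off and sometimes report something else, mostly with a low value. They report only what shows in the picture. A call takes as long as a camera call. They do not tell look-alikes from the thing itself.
- spot_in(query, camera): "uv" ([column, row] in pixels, amid what is visible of it).
The state is a dict: "t": time; "q": joint angles; "qd": joint speeds; "joint_efforts": joint torques, N m; "eef_pos": TCP position; "ee_rot": TCP orientation; "force": force on the tool from outside, world axes, zero at the start; "moment": the same for the moment, N m; "width": finger opening in m; "gripper_force": force on a finger pad.
Only numpy, scipy, OpenCV 4.12 (cv2) and the standard library are available. Lean on these libraries where they do the work, as an engineer would, in place of code of your own. Each camera call takes 0.05 s, during which the arm holds its last target. There are 200 camera calls.

## Working session

There is one attempt and no reset: what is moved stays moved. The work goes in short steps, Python scripts to look and compute and a shell command to move; the robot and the scene stay as the last step left them, time stands still between calls to the robot, and variables do not carry over. Pictures are saved under pics/ and viewed, at most 10 in all, crops included, and the job is handed in when it is done.

```bash
mkdir -p pics; ls
cat > h.py <<'E'
import numpy as np, cv2
from station import arm, grab_frame, camera_params, spot_in
from scipy.spatial.transform import Rotation as Ro
def ray(name,uv):
    c=camera_params(name);K=np.array(c["mtx"]);d=(np.array(uv,float)-K[:2,2])/[K[0,0],K[1,1]]
    s=d.copy()
    for _ in range(20): s=d/(1+c["k1"]*(s@s))
    R=np.array(c["R"]);return -R.T@np.array(c["t"]),R.T@np.array([s[0],s[1],1])
def onz(name,uv,z):
    o,d=ray(name,uv);return o+d*(z-o[2])/d[2]
def atd(name,uv,depth):
    o,d=ray(name,uv);return o+d*depth
def px(name,X):
    c=camera_params(name);K=np.array(c["mtx"]);p=np.array(c["R"])@np.array(X)+np.array(c["t"]);s=p[:2]/p[2];s=s*(1+c["k1"]*(s@s))
    return K[:2,:2]@s+K[:2,2]
def totool(P):
    "shift in tool mm from current TCP to world P"
    s=arm.get_state();return rot(s).T@(np.array(P)-s["eef_pos"])*1000
def rot(s): return Ro.from_euler('xyz',s["ee_rot"]).as_matrix() if np.size(s["ee_rot"])==3 else np.array(s["ee_rot"])
E
python3 - <<'E'
from h import *
print(arm.get_state())
for n in("top","scene"):
    im,d=grab_frame(n);cv2.imwrite(f"pics/{n}0.png",im)
    c=camera_params(n);print(n,-np.array(c["R"]).T@np.array(c["t"]),np.array(c["R"])[2],c["mtx"][0][0])
    for q in("chest","lock","dial_knob","dial_mark","lock_pointer","shackle_grip","lug_hole","ring_gauge","bottle","red_bin","profile"):
        print(q,[(np.round(r["uv"]).tolist(),round(r["confidence"],2),np.round(atd(n,r["uv"],d[int(r["uv"][1]),int(r["uv"][0])]),3).tolist()) for r in spot_in(q,n)[:4]])
E
```

```text
pics
{'t': 0.0, 'q': array([ 1.60708513e+00,  3.59385688e-01,  1.10481551e-02, -3.64374279e-04,
       -1.22406408e+00, -2.88080767e-01]), 'qd': array([ 0.00139594, -0.00089511,  0.00073746, -0.00045368, -0.00060531,
        0.00149051]), 'joint_efforts': array([ 9.10825838e-04, -5.82715559e+01,  2.93052864e+01,  6.99683726e+00,
        6.99693774e-03, -1.61065159e-04]), 'eef_pos': array([0.16808113, 0.65323661, 0.22561622]), 'ee_rot': array([ 3.13995619e+00, -1.27711084e-04, -2.51915962e-01]), 'force': array([ 0.32025393, -0.17028601,  0.22985674]), 'moment': array([-0.0458517 ,  0.039428  , -0.06006742]), 'gripper_force': 0.0, 'width': 0.08764240163345322}
top [0.40163512 0.03619833 1.10496737] [ 0.07897554 -0.00178108 -0.99687496] 429.88401854934
chest [([295.0, 184.0], 0.8, [0.52, -0.008, 0.082])]
lock [([392.0, 303.0], 0.69, [0.226, -0.24, 0.029]), ([305.0, 180.0], 0.59, [0.527, -0.03, 0.106]), ([408.0, 121.0], 0.39, [0.687, -0.308, 0.011])]
dial_knob [([391.0, 313.0], 0.91, [0.203, -0.233, 0.048]), ([313.0, 175.0], 0.58, [0.537, -0.048, 0.115])]
dial_mark [([315.0, 173.0], 0.6,
[... 837 characters left out ...]
([273.0, 128.0], 0.46, [0.213, -0.226, 0.049])]
dial_mark [([271.0, 129.0], 0.56, [0.212, -0.235, 0.04])]
lock_pointer [([237.0, 208.0], 0.9, [0.547, -0.035, 0.107]), ([265.0, 135.0], 0.88, [0.236, -0.24, 0.026]), ([236.0, 205.0], 0.17, [0.545, -0.038, 0.116])]
shackle_grip [([253.0, 227.0], 0.7, [0.546, 0.027, 0.081]), ([254.0, 220.0], 0.51, [0.535, 0.018, 0.092]), ([249.0, 149.0], 0.48, [0.307, -0.241, 0.014])]
lug_hole [([251.0, 227.0], 0.67, [0.552, 0.025, 0.082])]
ring_gauge [([198.0, 198.0], 0.79, [0.586, -0.153, 0.084])]
bottle [([334.0, 290.0], 0.9, [0.547, 0.312, 0.091])]
red_bin [([188.0, 279.0], 0.82, [0.754, -0.012, 0.015])]
profile [([145.0, 205.0], 0.66, [0.68, -0.303, 0.012])]
```

Run:
```python
import cv2,numpy as np
a=cv2.imread("pics/top0.png")[70:250,140:440];b=cv2.imread("pics/top0.png")[150:210,260:345]
cv2.imwrite("pics/a1.png",np.vstack([cv2.resize(a,(600,360)),np.zeros((1,600,3),np.uint8)]))
b=cv2.resize(b,(800,565),interpolation=cv2.INTER_CUBIC);cv2.imwrite("pics/b1.png",b)
```

```text
(no output)
```

View pics/a1.png

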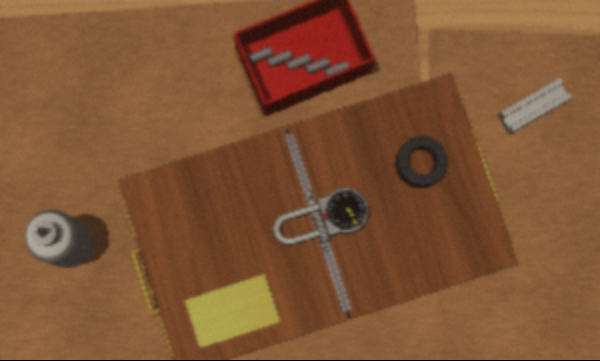

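View pics/b1.png

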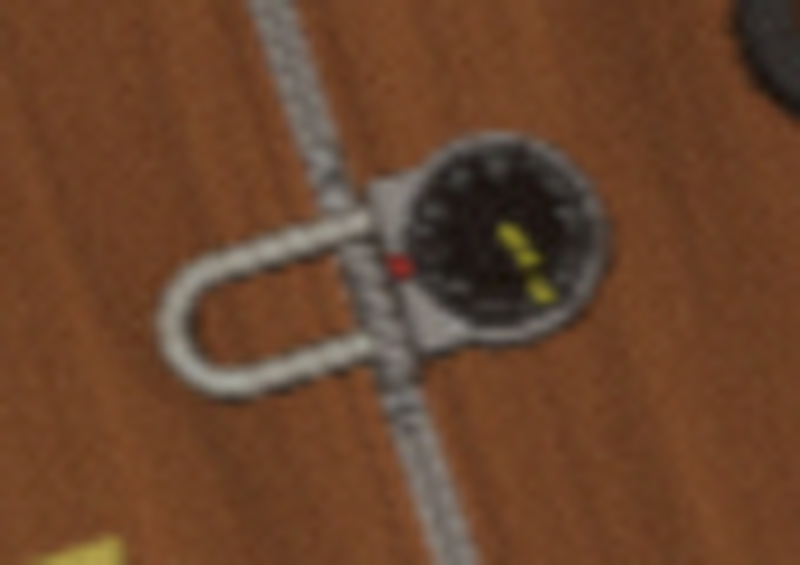

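The chest lock's dial is at about px (312.6, 175), with its red pointer at (302.5, 178). The yellow line points down-right at (317.7, 181), and the bow points left over the +y leaf.

```bash
cat >> h.py <<'E'
def dial(n="top",img=None,show=True,x0=255,x1=345,y0=140,y1=215):
    im=grab_frame(n)[0] if img is None else img
    f=cv2.GaussianBlur(im,(0,0),.7).astype(int);B,G,Rr=f[...,0],f[...,1],f[...,2]
    m=np.zeros(B.shape,bool);m[y0:y1,x0:x1]=1
    red=m&(Rr>120)&(G<70)&(B<70)&(Rr-G>70); yel=m&(Rr>110)&(G>95)&(B<70)
    out={}
    for k,s,z in(("red",red,.1),("yel",yel,.1035)):
        v,u=np.nonzero(s);out[k]=np.array([onz(n,(a,b),z) for a,b in zip(u,v)])[:,:2] if len(u) else np.zeros((0,2))
    return im,out
E
python3 - <<'E'
from h import *
im,o=dial("top",cv2.imread("pics/top0.png"))
print(np.round(o["red"],4).tolist());print(np.round(o["yel"],4).tolist())
n="top"
C=[onz(n,(140+u/2,70+v/2),.08)[:2] for u,v in((120,180),(450,73),(517,265))]
print(C,np.linalg.norm(C[0]-C[1]),np.linalg.norm(C[1]-C[2]))
d=C[0]-C[1];print("chest +y yaw dir",np.degrees(np.arctan2(d[1],d[0])),"centre",(C[0]+C[2])/2)
# case outline, shackle points at crop coords
cr=lambda u,v,z:np.round(onz(n,(260+u*85/800,150+v*60/565),z)[:2],4)
print("dial disc c",cr(497,236,.1035),"red",cr(400,266,.1),"bow end",cr(165,323,.094),"leg upper at lug",cr(345,222,.094),"leg low",cr(375,345,.094),"mark",cr(543,292,.1035),"knob line",cr(510,235,.1165))
print("bow legs",cr(230,258,.094),cr(255,377,.094))
E
```

```text
[]
[[0.626, 0.0848], [0.4664, 0.0557], [0.4664, 0.0534], [0.4663, 0.051], [0.4662, 0.0487], [0.4643, 0.0627], [0.4642, 0.0604], [0.4641, 0.0581], [0.4641, 0.0557], [0.464, 0.0534], [0.464, 0.0511], [0.4639, 0.0488], [0.4621, 0.0698], [0.4621, 0.0675], [0.462, 0.0651], [0.4619, 0.0628], [0.4619, 0.0605], [0.4618, 0.0581], [0.4616, 0.0488], [0.46, 0.0769], [0.4599, 0.0745], [0.4599, 0.0722], [0.4598, 0.0699], [0.4597, 0.0675], [0.4592, 0.0489], [0.4592, 0.0465], [0.4578, 0.0839], [0.4578, 0.0816], [0.4577, 0.0792], [0.4576, 0.0769], [0.4576, 0.0746], [0.4569, 0.0489], [0.4568, 0.0466], [0.4556, 0.0886], [0.4556, 0.0863], [0.4555, 0.084], [0.4554, 0.0816], [0.4546, 0.049], [0.4545, 0.0467], [0.4544, 0.0443], [0.4533, 0.0887], [0.4522, 0.0491], [0.4522, 0.0467], [0.4521, 0.0444], [0.4498, 0.0468], [0.4498, 0.0445]]
[array([0.58600361, 0.2197217 ]), array([ 0.70721044, -0.18418235]), array([ 0.47033657, -0.25425548])] 0.4216984466083455 0.24702120132097377
chest +y yaw dir 106.70387938568437 centre [ 0.52817009 -0.01726689]
dial disc c [ 0.5388 -0.0491] red [ 0.5323 -0.0248] bow end [0.5203 0.0343] leg upper at lug [ 0.5447 -0.0117] leg low [ 0.5133 -0.0183] mark [ 0.5244 -0.06  ] knob line [ 0.5372 -0.0512]
bow legs [0.5363 0.0175] [0.506  0.0121]
```

Run:
```python
from h import *
print(onz("scene",(232,207),.1165),onz("top",(313,175),.1165),onz("scene",(237,208),.1),onz("top",(304,174),.1),px("scene",(.5388,-.0491,.1165)))
print(totool((.539,-.049,.2)))
b=cv2.imread("pics/scene0.png")[180:245,190:280];cv2.imwrite("pics/s1.png",cv2.resize(b,(720,520),interpolation=cv2.INTER_CUBIC))
```

```text
[ 0.55641915 -0.04199465  0.1165    ] [ 0.53712499 -0.04839961  0.1165    ] [ 0.54154524 -0.03996577  0.1       ] [ 0.54232949 -0.02867927  0.1       ] [234.98302858 201.84679616]
[534.19023914 588.13058614  26.5574344 ]
```

View pics/s1.png

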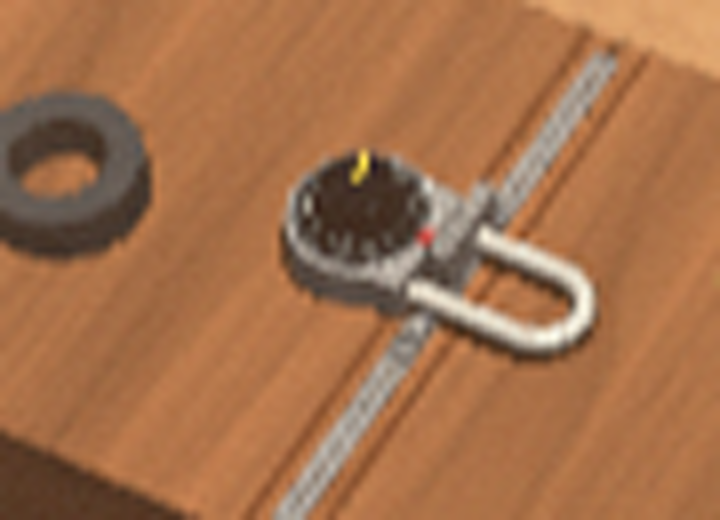

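Both cameras agree on the dial centre, about (0.539, -0.049). I'll move above it.

```bash
python3 -m jog '[[[534,588,27,0,0,0,60],[534,588,27,0,0,0,60],[534,588,27,0,0,0,60],[534,588,27,0,0,0,60],[534,588,27,0,0,0,60],[534,588,27,0,0,0,60],[534,588,27,0,0,0,60],[534,588,27,0,0,0,60],[534,588,27,0,0,0,60],[534,588,27,0,0,0,60],[534,588,27,0,0,0,60],[534,588,27,0,0,0,60],[534,588,27,0,0,0,60],[534,588,27,0,0,0,60],[534,588,27,0,0,0,60]]]' 40
python3 - <<'E'
from h import *
s=arm.get_state();print(s["t"],s["eef_pos"],s["ee_rot"],s["q"],s["force"],totool((.539,-.049,.107)))
E
```

```text
t: 3.08
eef_pos: [0.5386, -0.0489, 0.1994]
ee_rot: [-3.142, 0.0, -0.253]
force: [-0.1, 0.2, -0.0]
width: 0.0601
gripper_force: 0.0
3.075 [ 0.53863558 -0.04893055  0.19943603] [-3.14158476e+00  3.17868427e-04 -2.52760753e-01] [ 2.71795514e-01  1.59033267e-01 -3.23932571e-01 -1.87446741e-04
 -1.08810167e+00  1.04632709e+00] [-0.14854186  0.19457446 -0.00540098] [ 3.99591789e-01 -2.31611114e-02  9.24359030e+01]
```

```bash
python3 -m jog '[[[0,0,50,0,0,0,50],[0,0,80,0,0,0,45],[0,0,92,0,0,0,45],[0,0,92,0,0,0,40],[0,0,92,0,0,0,20],[0,0,92,0,0,0,15],[0,0,92,0,0,0,15],[0,0,92,0,0,0,15]]]' 40
python3 - <<'E'
from h import *
im,_=dial("scene")
b=im[180:245,190:280];cv2.imwrite("pics/s2.png",cv2.resize(b,(720,520),interpolation=cv2.INTER_CUBIC))
E
```

```text
t: 4.08
eef_pos: [0.5396, -0.0487, 0.1087]
ee_rot: [-3.141, -0.002, -0.252]
force: [-1.4, 0.8, 6.4]
width: 0.0229
gripper_force: 40.0
```

View pics/s2.png

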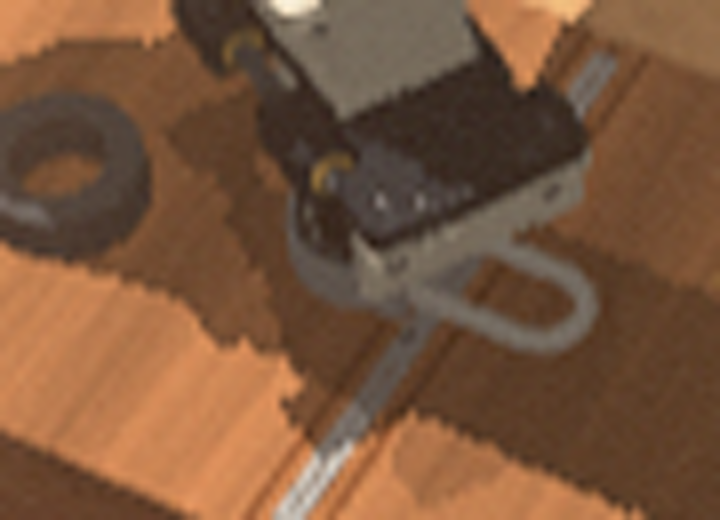

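The fingers are on the knob (the view shows the gripper over the dial and the shackle still in place). I'll turn clockwise by three clicks (108°).

```bash
python3 -m jog '[[[0,0,-1.5,0,0,0.15,15],[0,0,-1.5,0,0,0.32,15],[0,0,-1.5,0,0,0.49,15],[0,0,-1.5,0,0,0.66,15],[0,0,-1.5,0,0,0.83,15],[0,0,-1.5,0,0,1.0,15],[0,0,-1.5,0,0,1.17,15],[0,0,-1.5,0,0,1.34,15],[0,0,-1.5,0,0,1.51,15],[0,0,-1.5,0,0,1.68,15],[0,0,-1.5,0,0,1.85,15],[0,0,-1.5,0,0,1.92,15],[0,0,-1.5,0,0,1.92,15]]]'
python3 - <<'E'
from h import *
s=arm.get_state();print(s["moment"],s["q"])
E
python3 -m jog '[[[0,0,0,0,0,0,45],[0,0,0,0,0,0,60],[0,0,-30,0,0,0,60],[0,0,-80,0,0,0,60],[0,0,-110,0,0,0,60],[-60,60,-130,0,0,0,60],[-120,120,-130,0,0,0,60],[-120,120,-130,0,0,0,60]]]'
python3 - <<'E'
from h import *
im,_=dial("scene")
b=im[180:245,190:280];cv2.imwrite("pics/s3.png",np.hstack([cv2.resize(b,(400,289),interpolation=cv2.INTER_CUBIC),cv2.resize(dial("top")[0][150:211,260:345],(400,289),interpolation=cv2.INTER_CUBIC)]))
E
```

```text
t: 5.75
eef_pos: [0.5386, -0.0489, 0.109]
ee_rot: [3.141, -0.0, -2.172]
force: [0.8, -0.4, -1.2]
width: 0.0233
gripper_force: 40.0
[-0.07981868 -0.08082182  0.02478895] [ 2.71808950e-01  2.48681288e-01 -4.40592665e-01 -1.50134178e-04
 -8.81794020e-01 -8.72453236e-01]
t: 6.75
eef_pos: [0.5073, 0.12, 0.2398]
ee_rot: [-3.141, 0.001, -2.171]
force: [0.5, -0.3, -0.1]
width: 0.0601
gripper_force: 0.0
```

View pics/s3.png

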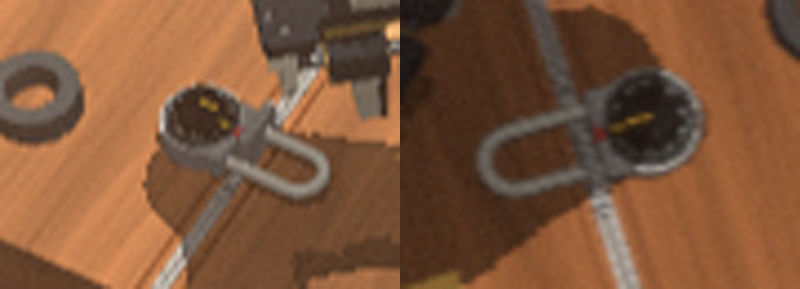

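The yellow line now lies on the red pointer (right panel, about (605, 131)) and the shackle is shut. Next I'll work out the shackle grasp.

Run:
```python
from h import *
n="top"
cr=lambda u,v,z:onz(n,(260+(u-400)*85/400,150+v*61/289),z)
dc=cr(655,120,.1035);red=cr(600,133,.1);bow=cr(478,161,.094)
for p in(dc,red,bow,cr(510,137,.094),cr(510,192,.094),cr(575,113,.094),cr(585,173,.094)):print(np.round(p,4))
u=np.array([np.cos(np.radians(105.5)),np.sin(np.radians(105.5)),0])
s=arm.get_state();R=rot(s)
for yaw in(105.5,):
    g=dc+.060*u;g[2]=.16;print("grip",g,"shift",R.T@(g-s["eef_pos"])*1000,"dyaw wz",s["ee_rot"][2]+np.radians(180-yaw),px("scene",[g[0],g[1],.09]))
im=cv2.imread("pics/s3.png")
f=grab_frame(n)[0];cv2.imwrite("pics/t4.png",f)
g=cv2.createCLAHE(4,(4,4)).apply(cv2.cvtColor(f[150:211,260:345],cv2.COLOR_BGR2GRAY));cv2.imwrite("pics/t4c.png",cv2.resize(g,(800,574),interpolation=cv2.INTER_CUBIC))
```

```text
[ 0.5381 -0.0523  0.1035]
[ 0.5328 -0.0248  0.1   ]
[0.5211 0.0366 0.094 ]
[0.5327 0.0202 0.094 ]
[0.5051 0.0209 0.094 ]
[ 0.544  -0.0129  0.094 ]
[ 0.5136 -0.017   0.094 ]
grip [0.52202024 0.005543   0.16      ] shift [ 87.96999683 -77.23871779  79.58319104] dyaw wz -0.8670733398737918 [253.98154892 215.26821751]
```

View pics/t4c.png

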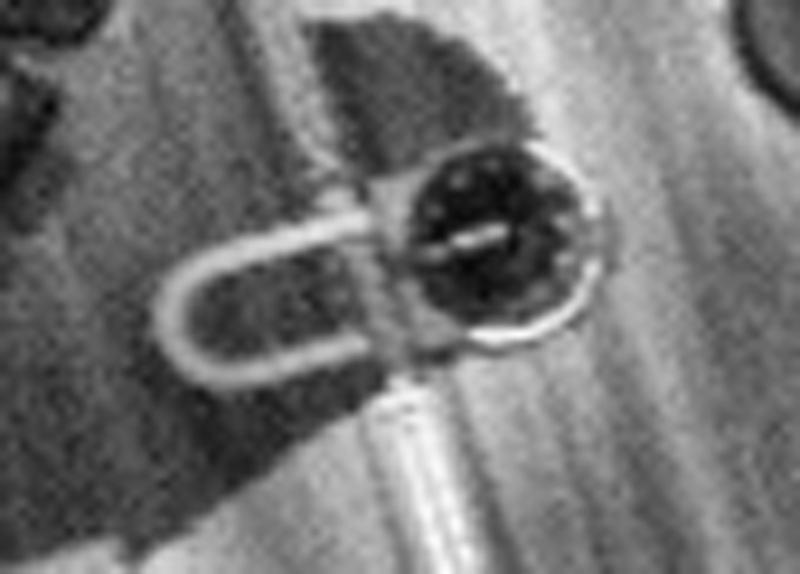

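The line is on the pointer. The legs' midline runs (367, 279) to (235, 313) in this crop.

Run:
```python
from h import *
cr=lambda u,v,z:onz("top",(260+u*85/800,150+v*61/574),z)
a=cr(367,279,.092);b=cr(235,313,.092);bow=cr(155,313,.092);dc=cr(497,240,.1035)
u=(b-a)/np.linalg.norm(b-a);print("dir",np.degrees(np.arctan2(u[1],u[0])),a,b,bow,dc,"bow dist",(bow-dc)@u)
g1=a+u*((dc-a)@u+.060);g2=bow-.029*u;print(g1,g2)
s=arm.get_state();R=rot(s);g=(g1+g2)/2;g[2]=.13
print("shift",R.T@(g-s["eef_pos"])*1000)
```

```text
dir 102.98778411902012 [ 0.53025599 -0.01688553  0.092     ] [0.52252556 0.01663124 0.092     ] [0.52306954 0.03678103 0.092     ] [ 0.53772369 -0.04901695  0.1035    ] bow dist 0.0868965219074316
[0.52418517 0.00943569 0.092     ] [0.52958709 0.00852291 0.092     ]
shift [ 81.03728446 -78.44120607 109.3742673 ]
```

```bash
python3 -m jog '[[[83,-75.6,60,0,0,-0.17,60],[83,-75.6,90,0,0,-0.34,60],[83,-75.6,105,0,0,-0.51,60],[83,-75.6,109,0,0,-0.68,60],[83,-75.6,109,0,0,-0.855,60],[83,-75.6,109,0,0,-0.855,60],[83,-75.6,140,0,0,-0.855,60],[83,-75.6,155,0,0,-0.855,60],[83,-75.6,155,0,0,-0.855,60],[83,-75.6,155,0,0,-0.855,36],[83,-75.6,155,0,0,-0.855,36],[83,-75.6,155,0,0,-0.855,36],[83,-75.6,155,0,0,-0.855,36],[83,-75.6,155,0,0,-0.855,36]]]' 40
python3 - <<'E'
from h import *
im,_=dial("scene")
b=im[170:245,190:290];cv2.imwrite("pics/s5.png",cv2.resize(b,(720,540),interpolation=cv2.INTER_CUBIC))
E
```

```text
t: 8.65
eef_pos: [0.5236, 0.0071, 0.0845]
ee_rot: [-3.14, 0.0, -1.317]
force: [0.5, 1.1, 1.5]
width: 0.0362
gripper_force: 39.0
```

View pics/s5.png

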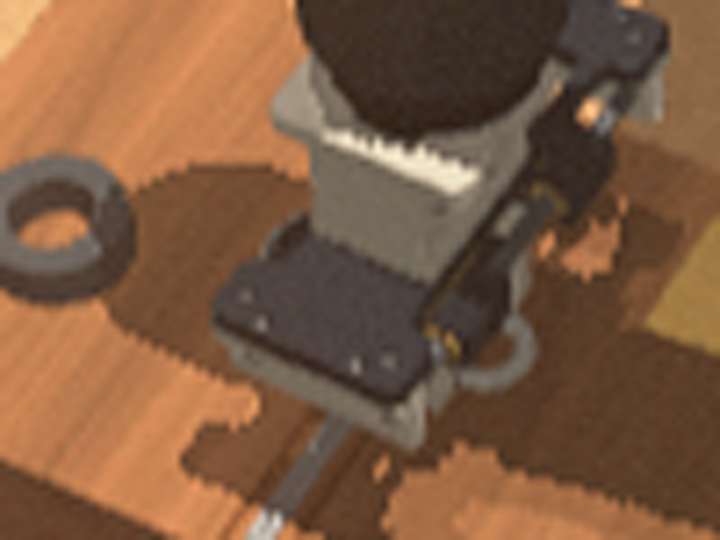

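The gripper holds both legs with the bow beyond it. Now the pull.

```bash
python3 -m jog '[[[-3,0,0,0,0,0,36],[-6,0,0,0,0,0,36],[-9,0,0,0,0,0,36],[-12,0,0,0,0,0,36],[-15,0,0,0,0,0,36],[-18,0,0,0,0,0,36],[-21,0,0,0,0,0,36],[-23,0,0,0,0,0,36]]]'
python3 -m jog '[[[-2,0,0,0,0,0,36],[-3,0,0,0,0,0,36],[-3,0,0,0,0,0,36]]]'
```

```text
t: 9.7
eef_pos: [0.5173, 0.0293, 0.084]
ee_rot: [3.141, 0.0, -1.317]
force: [1.0, -2.9, 0.6]
width: 0.0368
gripper_force: 39.3
t: 10.07
eef_pos: [0.5165, 0.0321, 0.084]
ee_rot: [3.141, 0.0, -1.317]
force: [0.5, -1.2, 0.5]
width: 0.0365
gripper_force: 39.4
```

```bash
python3 -m jog '[[[-1,0,0,0,0,0,36],[-2,0,0,0,0,0,36]]]'
python3 -m jog '[[[-1,0,0,0,0,0,36],[-1.5,0,0,0,0,0,36]]]'
```

```text
t: 10.32
eef_pos: [0.5161, 0.0326, 0.0842]
ee_rot: [3.141, -0.002, -1.316]
force: [3.6, -13.4, 1.2]
width: 0.0368
gripper_force: 39.5
t: 10.58
eef_pos: [0.5158, 0.0328, 0.0843]
ee_rot: [3.14, -0.004, -1.316]
force: [6.5, -19.0, 1.5]
width: 0.0365
gripper_force: 39.6
```

Run:
```python
from h import *
s=arm.get_state();print(s["eef_pos"],s["force"])
im=grab_frame("top")[0][150:211,260:345];g=cv2.resize(im,(400,289),interpolation=cv2.INTER_CUBIC)
b=cv2.resize(grab_frame("scene")[0][180:245,190:280],(400,289),interpolation=cv2.INTER_CUBIC)
cv2.imwrite("pics/s6.png",cv2.convertScaleAbs(np.hstack([b,g]),alpha=1.5))
```

```text
[0.51576907 0.03278314 0.08426921] [  6.53130712 -19.03471762   1.49589896]
```

View pics/s6.png

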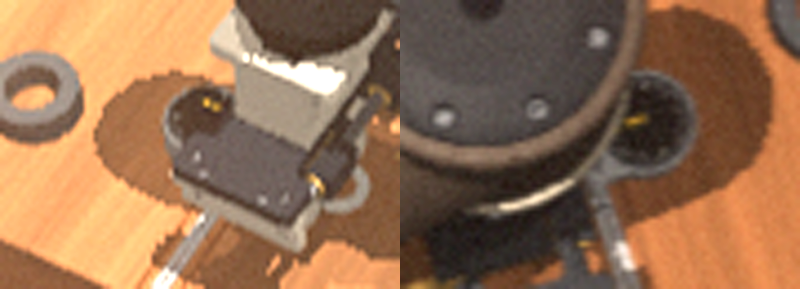

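The shackle slid about 26 mm and then met a firm stop (20 N), with the case against the lugs. I'll relax, let go and rise, then look at the dial.

```bash
python3 -m jog '[[[1.5,0,0,0,0,0,36],[2.5,0,0,0,0,0,36],[2.5,0,0,0,0,0,60],[2.5,0,0,0,0,0,60],[2.5,0,0,0,0,0,60],[2.5,0,-40,0,0,0,60],[2.5,0,-100,0,0,0,60],[2.5,0,-150,0,0,0,60],[-50,60,-170,0,0,0,60],[-90,110,-170,0,0,0,60],[-90,110,-170,0,0,0,60]]]'
python3 - <<'E'
from h import *
im=grab_frame("top")[0];g=cv2.createCLAHE(3,(4,4)).apply(cv2.cvtColor(im[150:211,260:345],cv2.COLOR_BGR2GRAY));cv2.imwrite("pics/s7.png",cv2.resize(g,(800,574),interpolation=cv2.INTER_CUBIC))
s=arm.get_state();print(s["t"],s["eef_pos"],s["ee_rot"],totool((.5375,-.047,.2)))
E
```

```text
t: 12.05
eef_pos: [0.3843, 0.0955, 0.2546]
ee_rot: [-3.14, 0.002, -1.315]
force: [-0.5, 0.6, -0.3]
width: 0.0603
gripper_force: 0.0
12.1 [0.38363106 0.09566616 0.25480114] [-3.13985720e+00  2.22432014e-03 -1.31548378e+00] [ 177.02227423 -112.75656158   54.6032877 ]
```

View pics/s7.png

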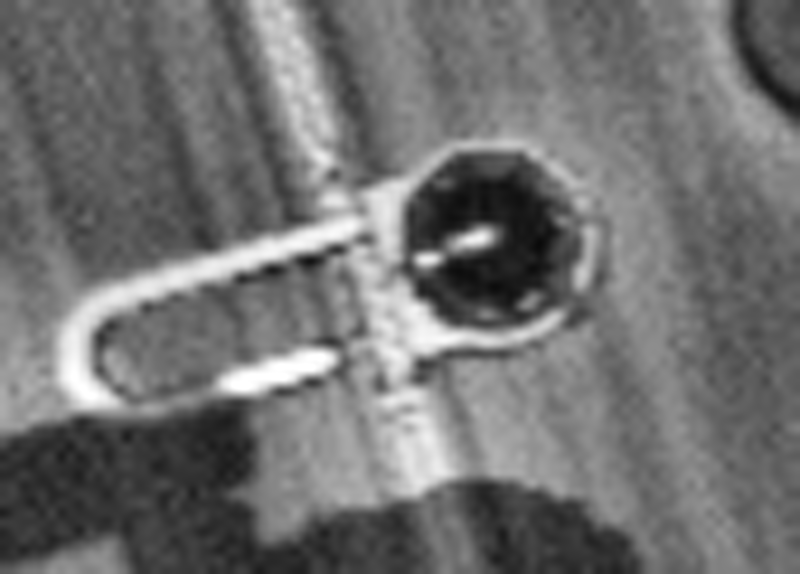

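The shackle is fully out: its toe end at (337, 355) is clear of the lugs, and the dial is at (492, 240). I'll grasp the knob to carry the lock off.

```bash
python3 -m jog '[[[60,-38,20,0,0,0,60],[120,-76,30,0,0,0,60],[178,-112.5,50,0,0,0,60],[178,-112.5,50,0,0,0,60],[178,-112.5,90,0,0,0,50],[178,-112.5,130,0,0,0,45],[178,-112.5,146.5,0,0,0,45],[178,-112.5,146.5,0,0,0,45],[178,-112.5,146.5,0,0,0,15],[178,-112.5,146.5,0,0,0,15],[178,-112.5,146.5,0,0,0,15],[178,-112.5,146.5,0,0,0,15],[178,-112.5,146.5,0,0,0,15]]]' 50
python3 -m jog '[[[0,0,-5,0,0,0,15],[0,0,-10,0,0,0,15],[0,0,-16,0,0,0,15],[0,0,-24,0,0,0,15],[0,0,-35,0,0,0,15],[0,0,-50,0,0,0,15],[0,0,-70,0,0,0,15],[0,0,-90,0,0,0,15],[0,0,-110,0,0,0,15],[0,0,-130,0,0,0,15],[0,0,-143,0,0,0,15],[0,0,-150,0,0,0,15],[0,0,-150,0,0,0,15],[0,0,-150,0,0,0,15],[0,0,-150,0,0,0,15]]]'
python3 - <<'E'
from h import *
im=grab_frame("scene")[0];cv2.imwrite("pics/s8.png",cv2.resize(im[120:250,160:330],(680,520),interpolation=cv2.INTER_CUBIC));print(arm.get_state()["force"])
E
```

```text
t: 13.72
eef_pos: [0.5407, -0.0492, 0.1084]
ee_rot: [-3.14, -0.0, -1.316]
force: [-1.2, -0.5, 6.2]
width: 0.0229
gripper_force: 50.0
t: 15.6
eef_pos: [0.54, -0.0492, 0.2569]
ee_rot: [3.14, 0.0, -1.317]
force: [-0.2, 0.5, -2.1]
width: 0.023
gripper_force: 50.0
[ 0.50239138  0.25191873 -1.97239549]
```

View pics/s8.png

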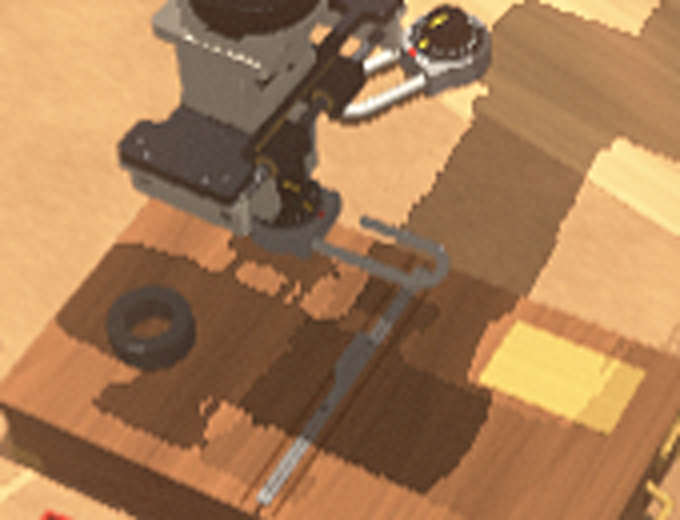

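The lock hangs level from the knob, shackle open with its toe at (365, 222), about 15 cm above the lid. The lugs are free and the ring gauge hasn't moved.

```bash
python3 -c "
from h import *
print(arm.job_done())"
```

```text
the job is handed in; nothing more can be done
None
```

I dialled the lock to its last number, pulled the shackle fully open and lifted the lock off by its knob; I handed the job in with it held still, dial up, about 15 cm above the lid (no verdict came back).

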